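# Put the tea flask back in its dock

## Robot

A 6-joint arm with a two-finger parallel gripper is mounted at the origin on the work surface. World frame = base frame: x ahead of the robot, y to its left, z up, the work surface at z = 0. Lengths are in m, angles in rad, forces in N, time in s.
With the tool pointing down it reaches from about 0.35 to 0.85 m from the base axis. Payload 8.1 kg.
Tool frame: the origin (TCP) lies between the finger pads; the fingertips stand 11 mm ahead of it and the grasp point (between the pads) lies 8 mm behind it (robot.tips_ahead is the distance from the TCP to the fingertips, in m); z points along the fingers, y is the line along which they close (so a half turn about z gives the same grasp; the last joint's range is limited). The gripper opens to 93 mm and grips with 3 to 60 N. Pads are 15 mm wide; open, the fingers measure 128 mm over their backs; the gripper's body (75 mm by 188 mm) begins 65 mm behind the grasp point.
Start: joints at [-1.428, 0.13, 1.488, -0, 1.523, -0.085], TCP at [0.136, -0.584, 0.23] pointing down, gripper open.
Joint ranges: [-2.96, 2.96], [-0.89, 2.26], [0.02, 2.5], [-1.34, 4.48], [0, 2.73], [-2.66, 2.66]. Speed limits (rad/s): [2.39, 2.39, 2.79, 3.14, 3.14, 3.14].

## Interface

Orientations are given as a rotation vector (axis times angle).
In Python, from plant import robot gives the robot as it stands. The module is installed in compiled form; this text tells all that it offers.
- The arm moves only by the tool move_arm, never from a script. Its argument "deltas" is one flat list of numbers, 7 for each row, row after row: the shift along the tool's x, y, z in m, then the turn, a rotation vector about the tool's x, y, z in rad, then the opening, from 0 (shut) to 1 (fully open). A call has 1 to 12 rows; each row is the pose to reach, as a shift and turn from the pose commanded when the call began, along the tool's axes at that moment; what a row does not reach only later rows make up. A row lasts 1/8 s, in which the tool goes at most 62.5 mm and 10.7 degrees, less where a joint would pass 70% of its speed; a pose out of reach is approached as far as the arm can. A call with a gripper value outside its range is refused whole. The fingers move at their own pace and stop on an object; "squeeze" is the grip in N (left out, the last holds). Time passes only in rows, so rows that repeat a pose let the fingers close. It gives the time, the measured TCP pose, the force, the opening and the grip force at its end, in the units of the state.
- robot.read_state(): the state, without advancing time (a new reading comes with each control period).
- robot.read_camera(name): name is "side" or "top"; returns (picture, depth): 400x640x3 uint8, red, green, blue; 400x640 float32, m along the optical axis (not along the pixel's ray), 0 where there is no reading.
- robot.camera_model(name): a dict with "K" (3x3 intrinsics, pixels), "R" (3x3) and "t" (3): a world point X has camera coordinates R X + t. Camera axes: x right, y down, z forward; pixel columns grow to the right and rows downward; lengths in m; the calibration is good to about 2 mm. A picture is of the moment at which its call begins. camera_model takes no time and is no camera call.
- robot.close_job(): hands the job in; it is judged then, once.
Trained networks look in the newest picture that a camera, given by its name, has taken for a name from the list of things; names that differ only in an ending like _2 or _b are one class to them, and where a whole thing is asked for, a point or a joint stands for the part that bears it (a point fixed in the world has none). Each returns a list of dicts, best first, with "confidence" (0 to 1); they miss things now and then, are a little off and sometimes report something else, mostly with a low value. They report only what shows in the picture. A call takes as long as a camera call. They do not tell look-alikes from the thing itself.
- robot.recognise(camera, label): "uv" ([column, row] in pixels, amid what is visible of it).
The state is a dict: "t": time; "q": joint angles; "dq": joint speeds; "joint_torque": joint torques, N m; "tool_pos": TCP position; "orientation": TCP orientation; "force": force on the tool from outside, world axes, zero at the start; "wrist_torque": the same for the moment, N m; "opening": finger opening in m; "gripper_force": force on a finger pad.
Only numpy, scipy, OpenCV 4.12 (cv2) and the standard library are available. Lean on these libraries where they do the work, as an engineer would, in place of code of your own. Each camera call takes 0.05 s, during which the arm holds its last target. There are 200 camera calls.

## Task

Put the tall press-button tea flask away: push it across the counter, standing upright all the way, into the low three-sided bamboo dock until it stands right home against the dock's back rim, then press the button on its lid fully down to close it. Work gently and only push and press: do not squeeze, lift or tip the flask, and leave the kettle, sugar bowl, pepper mill, coaster holder and the glass cup on the counter where they stand.

Things in the scene. Friction and masses are not known exactly. Their poses are not given: they have to be found in the camera images.
- flask: Tall round tea flask of smooth plastic, loose, 0.4 to 0.85 kg: straight cylinder 76 mm in diameter up to 195 mm, then a shoulder and a lid 60 mm in diameter whose top is at 235 mm. A small pouring beak on the lid reaches 46 mm from the axis towards the flask's own -x, 219 to 229 mm up. Origin: centre of its underside, z up its axis. It may face any way. More than 30 N on it fails.
- flask_low (a point): Point on the flask's axis 30 mm above its underside. Pushed at about this height (20 to 45 mm) the flask slides; pushed higher than some 50 to 70 mm it tips over (friction on the counter about 0.5 to 0.7). It starts before the open side of the dock, 150 to 210 mm from home and up to 50 mm to either side.
- flask_button (a joint): Round push button, 34 mm in diameter, in the middle of the flask's lid, coaxial with the flask. Value in m: about 0 = up (its top 12 mm above the lid, 247 mm above the flask's underside), 0.008 = fully down (4 mm above the lid); no spring, a friction of about 3 N, it stays where it is pushed.
- button_top (a point): Centre of the button's top face; moves with the button.
- dock: Low bamboo dock fixed to the counter, without floor: a U of rims 12 mm high, 10 mm thick, open towards its own -x (to the robot's left). Side rims' inner faces at y = +-48 mm, back rim's inner face at x = +38 mm. The side rims run to x = -32 mm, then flare outwards at 40 degrees to about x = -55, y = +-75 mm. x points into the bay, z up.
- dock_home (a point): The dock's origin, with its axes, on the counter: where the centre of the flask's underside lies when it stands midway in the bay against the back rim (it may stand up to 10 mm to either side).
- kettle: Bystander: chrome kettle, 160 mm wide, 181 mm tall with its arched handle, on the black hob plate at the robot's right. Origin: centre of its underside.
- sugar_bowl: Bystander: white porcelain sugar bowl with lid, 90 mm wide, 88 mm tall, beyond the dock as seen from the robot. Origin: centre of its underside.
- pepper_mill: Bystander: dark turned wooden pepper mill, 54 mm wide, 182 mm tall, just behind the back rim of the dock. Origin: centre of its underside.
- cup_a: Bystander: small glass cup, 60 mm wide, 60 mm tall, on the counter between the dock and the robot. Origin: centre of its underside.
- coaster_holder: Bystander: bamboo holder with round coasters, 90 by 90 mm, 55 mm tall, beyond the dock near its back corner. Origin: centre of its underside.
Mind the look-alikes: they are no part of the job. What is shaped like the flask but turquoise is not meant. Of the things shaped like the dock, the wooden one is meant.

How it is judged:
By the outcome, as a careful person would: the job done as asked, in the order asked, and still so for the second after the job is handed in, with the robot touching nothing.
It also fails if it takes over 61 s, if anything falls off the work surface, if the arm or the gripper's body presses on something with over 40 N, if the wrist force passes 120 N, or if a joint passes its speed limit or range.

## Working session

There is one attempt and no reset: what is moved stays moved. The work goes in short steps, Python scripts to look and compute and a tool call to move; the robot and the scene stay as the last step left them, time stands still between calls to the robot, and variables do not carry over. Pictures are saved under pics/ and viewed, at most 10 in all, crops included, and the job is handed in when it is done.

Besides the shell and the picture viewer there is one more tool, called after "Call:" as name(argument=value, ...), one argument or row to a line, values as JSON. move_arm: Moves the arm, as the interface text tells. Its arguments: {"type":"object","properties":{"deltas":{"type":"array","items":{"type":"number"}},"squeeze":{"type":"number"}},"required":["deltas"]}

```bash
mkdir -p pics; cat > h.py <<'E'
import numpy as np, cv2
from plant import robot
def world(cam,uv,d=None,z=None):
    m=robot.camera_model(cam);K,R,t=[np.array(m[k]) for k in("K","R","t")]
    r=np.linalg.inv(K)@np.array([uv[0],uv[1],1.]);o=-R.T@t;w=R.T@r
    s=d if d is not None else (z-o[2])/w[2]
    return o+s*w
def cloud(cam,d):
    m=robot.camera_model(cam);K,R,t=[np.array(m[k]) for k in("K","R","t")]
    v,u=np.mgrid[0:d.shape[0],0:d.shape[1]]
    p=np.stack([u,v,np.ones_like(u)],-1)@np.linalg.inv(K).T*d[...,None]
    return (p-t)@R
def proj(cam,X):
    m=robot.camera_model(cam);K,R,t=[np.array(m[k]) for k in("K","R","t")]
    c=K@(R@np.array(X)+t);return c[:2]/c[2]
E
python3 - <<'E'
from h import *
for c in("top","side"):
    im,d=robot.read_camera(c);cv2.imwrite(f"pics/{c}0.png",im[...,::-1]);np.savez(f"{c}0.npz",im=im,d=d)
    m=robot.camera_model(c);print(c,-np.array(m["R"]).T@m["t"],np.array(m["R"])[2])
    for l in("flask","dock","flask_button","cup_a","pepper_mill","kettle","sugar_bowl","coaster_holder"):
        for r in robot.recognise(c,l)[:4]:
            u=np.array(r["uv"]);i=u.round().astype(int);print(l,u.round(),round(r["confidence"],2),world(c,u,d=d[i[1],i[0]]).round(3))
s=robot.read_state();print(s["t"],s["tool_pos"],s["orientation"],s["force"])
E
```

```text
top [ 0.36632536 -0.2209264   1.13135555] [ 0.13905577 -0.00897108 -0.99024392]
flask [165. 159.] 0.89 [0.573 0.1   0.207]
flask [217. 199.] 0.73 [ 0.485 -0.02   0.236]
dock [388. 295.] 0.7 [ 0.275 -0.402  0.004]
dock [304. 182.] 0.66 [ 0.56  -0.19   0.001]
dock [456. 201.] 0.46 [ 0.499 -0.544  0.115]
flask_button [207. 192.] 0.64 [ 0.496 -0.002  0.247]
flask_button [148. 145.] 0.57 [0.593 0.122 0.25 ]
cup_a [308. 236.] 0.76 [ 0.422 -0.201  0.007]
pepper_mill [340. 177.] 0.72 [ 0.542 -0.272  0.175]
kettle [454. 199.] 0.89 [ 0.503 -0.541  0.115]
sugar_bowl [304. 175.] 0.73 [ 0.581 -0.189 -0.001]
sugar_bowl [265. 130.] 0.58 [ 0.678 -0.096  0.075]
sugar_bowl [207. 197.] 0.58 [ 0.488 -0.001  0.244]
sugar_bowl [324. 121.] 0.34 [ 0.712 -0.239  0.036]
coaster_holder [322. 120.] 0.72 [ 0.715 -0.234  0.037]
side [0.39250121 0.5817081  0.97511766] [ 0.10800043 -0.7066483  -0.69927398]
flask [245. 330.] 0.62 [0.573 0.159 0.184]
dock [410. 202.] 0.85 [ 0.268 -0.404  0.006]
dock [273. 248.] 0.58 [ 0.605 -0.167  0.01 ]
flask_button [238. 292.] 0.86 [0.591 0.121 0.245]
flask_button [308. 251.] 0.58 [0.486 0.009 0.245]
cup_a [351. 243.] 0.95 [ 0.413 -0.218  0.013]
pepper_mill [299. 200.] 0.77 [ 0.556 -0.255  0.108]
pepper_mill [305. 251.] 0.65 [0.491 0.011 0.246]
kettle [330. 142.] 0.85 [ 0.511 -0.507  0.1  ]
sugar_bowl [232. 262.] 0.81 [ 0.676 -0.069  0.066]
coaster_holder [235. 221.] 0.9 [ 0.715 -0.215  0.037]
0.9 [ 0.13554211 -0.58451966  0.22968333] [3.12113736e+00 3.57078854e-01 3.16674143e-05] [ 0.65970259  0.48995967 -0.27872244]
```

View pics/top0.png

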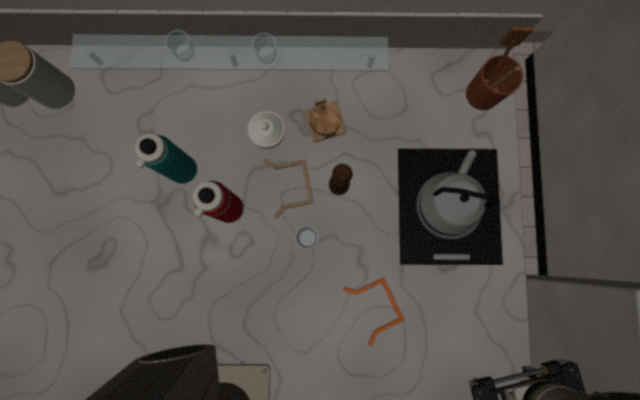

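View pics/side0.png

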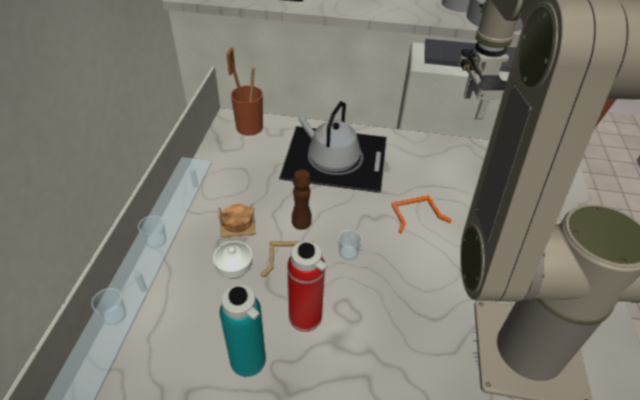

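The flask could be either the turquoise one at top (165,159) or the red one at (217,199), and red fits the description. The dock could be either the bamboo U at (295,185) or the orange U at (380,310), and the bamboo one is meant. Next I'll measure both and check with a crop.

```bash
python3 - <<'E'
from h import *
from scipy.optimize import least_squares
for c in("top","side"):
    z=np.load(f"{c}0.npz");im,d=z["im"],z["d"];P=cloud(c,d);X,Y,Z=P[...,0],P[...,1],P[...,2]
    hsv=cv2.cvtColor(im,cv2.COLOR_RGB2HSV)
    near=(np.hypot(X-.49,Y-.0)<.08)
    b=near&(Z>.241)&(Z<.256);print(c,"button",P[b].mean(0).round(4),b.sum(), "lid",P[near&(Z>.228)&(Z<.24)].mean(0).round(4))
    body=near&(Z>.03)&(Z<.19)
    q=P[body]
    f=least_squares(lambda p:np.hypot(q[:,0]-p[0],q[:,1]-p[1])-.038,[.49,0],loss="soft_l1",f_scale=.003);print("body",f.x.round(4),np.abs(f.fun).mean().round(4),len(q))
    # beak
    bk=near&(Z>.212)&(Z<.236); r=np.hypot(X-f.x[0],Y-f.x[1]); bb=bk&(r>.034)
    print("beak",P[bb].mean(0).round(3),bb.sum())
    # dock
    dk=(hsv[...,1]>70)&(hsv[...,0]<25)&(X>.44)&(X<.68)&(Y>-.265)&(Y<-.09)&(Z<.03)&(Z>-.01)
    q=P[dk];print("dock",len(q),q[:,2].mean(),q.min(0).round(3),q.max(0).round(3))
    np.save(f"dock_{c}.npy",q)
    print("ground z",np.median(Z[(abs(X-.5)<.03)&(abs(Y+.1)<.02)]))
    # cup, mill, bowl
z=np.load("top0.npz");im=z["im"]
cr=cv2.resize(im[115:260,125:370,::-1],None,fx=3.2,fy=3.2,interpolation=cv2.INTER_CUBIC);cr=cv2.convertScaleAbs(cr,alpha=1.5);cv2.imwrite("pics/crop.png",cr)
E
```

```text
top button [0.4921 0.0006 0.2448] 218 lid [0.4893 0.     0.2338]
body [0.493  0.0012] 0.0003 440
beak [0.457 0.019 0.228] 49
dock 464 0.01159547363219225 [ 0.471 -0.264 -0.001] [ 0.68  -0.091  0.03 ]
ground z -0.0006851220669313522
side button [0.4909 0.0052 0.245 ] 199 lid [0.488  0.0121 0.2337]
body [0.4916 0.003 ] 0.0006 1490
beak [0.457 0.025 0.227] 60
dock 386 0.012087400072687817 [ 0.509 -0.265 -0.   ] [ 0.679 -0.09   0.03 ]
ground z nan
  return _methods._mean(a, axis=axis, dtype=dtype,
  ret = ret.dtype.type(ret / rcount)
```

View pics/crop.png

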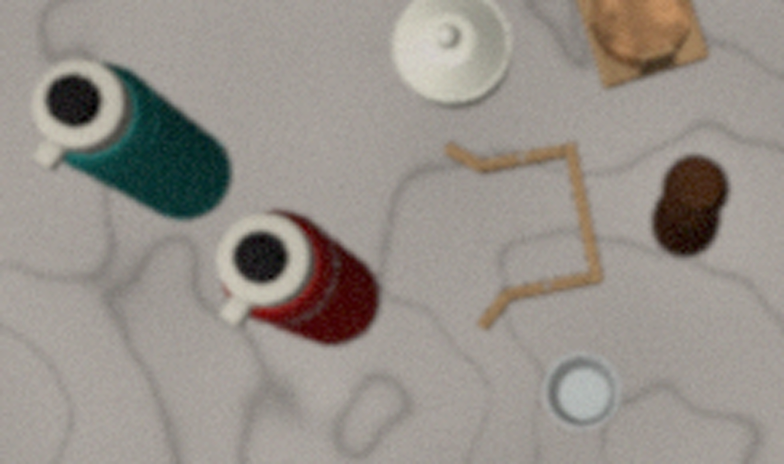

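The crop confirms it: the red flask (lid at crop 262,258, beak to the lower left) and the bamboo U opening left (back rim at crop ~585,210). Next comes the dock pose fit, plus bystander positions.

```bash
cat >> h.py <<'E'
from scipy.optimize import least_squares
def fitdock(q):
    V=np.array([[-.055,.078],[-.032,.053],[.043,.053],[.043,-.053],[-.032,-.053],[-.055,-.078]])
    def dist(p):
        c,s=np.cos(p[2]),np.sin(p[2]);l=(q[:,:2]-p[:2])@np.array([[c,-s],[s,c]])
        D=[]
        for a,b in zip(V[:-1],V[1:]):
            t=np.clip(((l-a)@(b-a))/((b-a)@(b-a)),0,1);D.append(np.linalg.norm(l-a-t[:,None]*(b-a),axis=1))
        return np.maximum(np.min(D,0)-.004,0)+.1*np.min(D,0)
    f=least_squares(dist,[.56,-.18,-1.45],loss="soft_l1",f_scale=.003);return f.x,np.median(f.fun)
E
python3 - <<'E'
from h import *
for c in("top","side"):
    q=np.load(f"dock_{c}.npy");q=q[(q[:,2]>.007)&(q[:,2]<.018)&(q[:,0]<.63)&(q[:,0]>.47)&(q[:,1]<-.1)&(q[:,1]>-.243)]
    print(c,len(q),fitdock(q))
    z=np.load(f"{c}0.npz");P=cloud(c,z["d"]);X,Y,Z=np.moveaxis(P,-1,0)
    for n,x,y,h0,r in(("mill",.55,-.26,.03,.06),("bowl",.678,-.09,.03,.06),("cup",.415,-.21,.02,.06)):
        m=(np.hypot(X-x,Y-y)<r)&(Z>h0);p=P[m];print(n,p.mean(0).round(3) if len(p) else 0,p.min(0).round(3) if len(p) else 0,p.max(0).round(3) if len(p) else 0)
from scipy.spatial.transform import Rotation as R
print(R.from_rotvec(robot.read_state()["orientation"]).as_matrix().round(3))
E
```

```text
top 360 (array([ 0.55303166, -0.15528274, -1.36762838]), np.float64(0.00020011107548008577))
mill [ 0.547 -0.277  0.135] [ 0.529 -0.306  0.03 ] [ 0.578 -0.253  0.183]
bowl [ 0.682 -0.097  0.063] [ 0.64 -0.14  0.03] [ 0.732 -0.05   0.09 ]
cup [ 0.376 -0.217  0.927] [ 0.366 -0.228  0.02 ] [ 0.446 -0.17   1.131]
side 171 (array([ 0.5519124 , -0.15220714, -1.36094851]), np.float64(0.00024040495725885072))
mill [ 0.551 -0.263  0.113] [ 0.528 -0.294  0.03 ] [ 0.579 -0.249  0.183]
bowl [ 0.68  -0.081  0.06 ] [ 0.639 -0.141  0.03 ] [ 0.732 -0.044  0.088]
cup [ 0.417 -0.196  0.044] [ 0.388 -0.228  0.02 ] [ 0.446 -0.166  0.065]
[[ 0.974  0.226  0.   ]
 [ 0.226 -0.974 -0.   ]
 [ 0.     0.    -1.   ]]
```

Call:
move_arm(
  deltas=[0, 0, -0.06, 0, 0, 0, 0.5, 0, 0, -0.12, 0, 0, 0, 0.5, 0.05, -0.03, -0.17, 0, 0, -0.14, 0.5, 0.1, -0.06, -0.17, 0, 0, -0.28, 0.5, 0.15, -0.09, -0.17, 0, 0, -0.42, 0.5, 0.2, -0.12, -0.17, 0, 0, -0.56, 0.5, 0.25, -0.155, -0.17, 0, 0, -0.7, 0.5, 0.3, -0.19, -0.17, 0, 0, -0.85, 0.5, 0.36, -0.225, -0.17, 0, 0, -1.0, 0.5, 0.39, -0.28, -0.17, 0, 0, -1.15, 0.5, 0.42, -0.33, -0.17, 0, 0, -1.3, 0.5, 0.441, -0.38, -0.17, 0, 0, -1.45, 0.5],
)

```text
t: 2.4
tool_pos: [0.4798, -0.1125, 0.3996]
orientation: [2.093, 2.343, 0.0]
force: [0.7, -0.3, 0.9]
opening: 0.0465
gripper_force: 0.0
```

```bash
cat >> h.py <<'E'
from scipy.spatial.transform import Rotation as Ro
def toolR(yaw,tilt): # forward push dir yaw (rad), tilt from vertical; tool x backward
    f=np.array([np.cos(yaw),np.sin(yaw),0]);x=-f;z=np.array([0,0,-1.]);R0=np.stack([x,np.cross(z,x),z],1)
    return Ro.from_matrix(R0)*Ro.from_rotvec([0,-tilt,0])
def plan(pos,R):
    s=robot.read_state();c=Ro.from_rotvec(s["orientation"])
    print("t",s["t"],"tcp",np.round(s["tool_pos"],4),"q",np.round(s["q"],2),"F",np.round(s["force"],1),"op",s["opening"])
    print("shift",c.inv().apply(np.array(pos)-s["tool_pos"]).round(4),"turn",(c.inv()*R).as_rotvec().round(3))
DH=np.array([.5525,-.154]);DY=-1.365;FX=np.array([np.cos(DY),np.sin(DY)]);FY=np.array([-FX[1],FX[0]])
E
python3 - <<'E'
from h import *
plan([.43,.09,.40],toolR(DY+np.radians(22),np.radians(40)))
E
```

```text
t 2.4 tcp [ 0.4798 -0.1125  0.3996] q [-0.33 -0.16  1.47  0.    1.83 -0.45] F [ 0.7 -0.3  0.9] op 0.04647128957686483
shift [ 0.2068 -0.0267 -0.0004] turn [-0.166 -0.685 -0.458]
```

Call:
move_arm(
  deltas=[0.05, -0.007, 0, -0.03, -0.11, -0.08, 0.5, 0.1, -0.013, 0, -0.055, -0.23, -0.155, 0.5, 0.15, -0.02, 0, -0.083, -0.34, -0.23, 0.5, 0.207, -0.027, 0, -0.11, -0.46, -0.305, 0.5, 0.207, -0.027, 0, -0.14, -0.57, -0.38, 0.5, 0.207, -0.027, 0, -0.166, -0.685, -0.458, 0.5, 0.207, -0.027, 0, -0.166, -0.685, -0.458, 0.5, 0.207, -0.027, 0, -0.166, -0.685, -0.458, 0.5],
)

```text
t: 3.4
tool_pos: [0.4304, 0.0882, 0.4]
orientation: [1.183, 2.196, -0.428]
force: [-0.1, -0.2, -0.1]
opening: 0.0461
gripper_force: 0.0
```

```bash
python3 - <<'E'
from h import *
R=toolR(DY+np.radians(22),np.radians(40));f=np.array([np.cos(DY+.384),np.sin(DY+.384)])
p=np.array([.4925,.002])-.085*f;print(p)
plan([*p,.036],R);print(R.as_matrix().round(3))
im,d=robot.read_camera("side");cv2.imwrite("pics/s1.png",im[...,::-1])
E
```

```text
[0.4452237  0.07263959]
t 3.4 tcp [0.4304 0.0882 0.4   ] q [ 0.63 -0.41  1.82 -0.7   1.72 -0.06] F [-0.1 -0.2 -0.1] op 0.04610899343296003
shift [0.2172 0.0035 0.2929] turn [-0.004 -0.002 -0.006]
[[-0.426  0.831  0.357]
 [ 0.637  0.556 -0.534]
 [-0.643  0.    -0.766]]
```

View pics/s1.png

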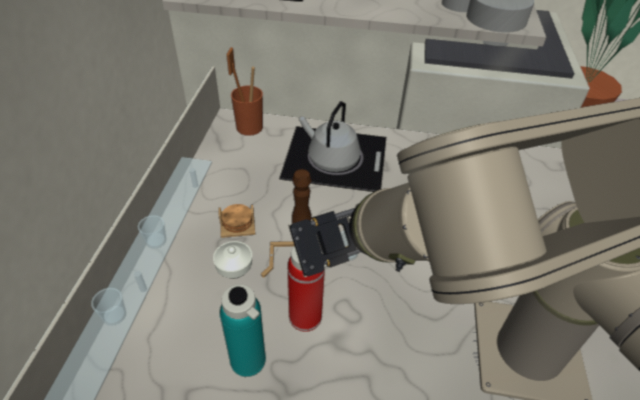

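Call:
move_arm(
  deltas=[0.036, 0, 0.051, 0, 0, 0, 0.5, 0.072, 0.001, 0.103, 0, 0, 0, 0.5, 0.108, 0.002, 0.155, 0, 0, 0, 0.5, 0.144, 0.0035, 0.206, 0, 0, 0, 0.5, 0.165, 0.0035, 0.231, 0, 0, 0, 0.5, 0.19, 0.0035, 0.26, 0, 0, 0, 0.5, 0.205, 0.0035, 0.279, 0, 0, 0, 0.5, 0.2172, 0.0035, 0.293, 0, 0, 0, 0.5, 0.2172, 0.0035, 0.293, 0, 0, 0, 0.5],
)

```text
t: 4.58
tool_pos: [0.445, 0.0702, 0.0348]
orientation: [1.184, 2.195, -0.434]
force: [0.1, -0.8, 0.6]
opening: 0.0468
gripper_force: 0.0
```

```bash
cat >> h.py <<'E'
def flask(c,g,tag=None,r0=.08):
    im,d=robot.read_camera(c);P=cloud(c,d);hsv=cv2.cvtColor(im,cv2.COLOR_RGB2HSV)
    X,Y,Z=np.moveaxis(P,-1,0)
    red=((hsv[...,0]<8)|(hsv[...,0]>172))&(hsv[...,1]>150)&(Z>.03)&(Z<.19)&(np.hypot(X-g[0],Y-g[1])<r0)
    q=P[red];f=least_squares(lambda p:np.hypot(q[:,0]-p[0],q[:,1]-p[1])-.038,g,loss="soft_l1",f_scale=.002)
    if tag: cv2.imwrite(f"pics/{tag}.png",im[...,::-1])
    b=(Z>.236)&(Z<.256)&(np.hypot(X-f.x[0],Y-f.x[1])<.019)
    o=f.x-DH
    print(c,"flask",f.x.round(4),"n",len(q),"res",np.abs(f.fun).mean().round(4),"dock xy",np.array([o@FX,o@FY]).round(4),"button",P[b].mean(0).round(4) if b.sum() else None,b.sum())
    return f.x
E
python3 - <<'E'
from h import *
R=toolR(DY+np.radians(22),np.radians(40))
plan([.445,.073,.036],R)
a=flask("top",[.4925,.002],"t2");flask("side",[.4925,.002],"s2")
E
```

```text
t 4.575 tcp [0.445  0.0702 0.0348] q [ 0.58 -0.01  2.2  -0.8   1.11  0.43] F [ 0.1 -0.8  0.6] op 0.04678825070706477
shift [ 0.001   0.0015 -0.0025] turn [-0.008 -0.001 -0.006]
top flask [0.493  0.0013] n 358 res 0.0003 dock xy [-0.1641 -0.0265] button [4.918e-01 3.000e-04 2.446e-01] 231
side flask [0.4916 0.003 ] n 1303 res 0.0007 dock xy [-0.1662 -0.0275] button [0.4908 0.0063 0.2441] 228
```

View pics/s2.png

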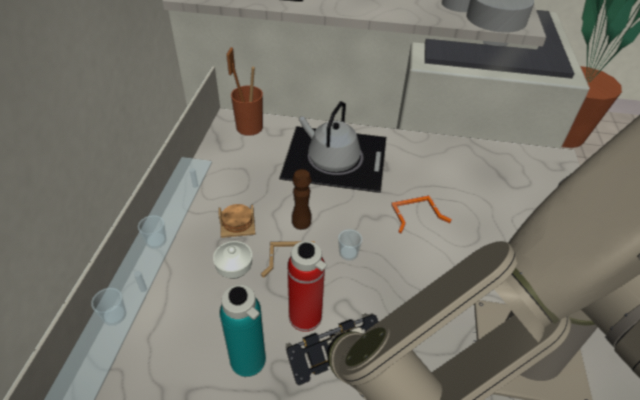

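The side view shows the gripper low behind the red flask at about (335,345), clear of the turquoise one. Next is a slow approach to contact.

Call:
move_arm(
  deltas=[-0.0077, 0.0, 0.0064, 0, 0, 0, 0.5, -0.0153, 0.0, 0.0129, 0, 0, 0, 0.5, -0.023, 0, 0.0193, 0, 0, 0, 0.5, -0.0268, 0, 0.0225, 0, 0, 0, 0.5, -0.0291, 0, 0.0244, 0, 0, 0, 0.5, -0.0314, 0, 0.0264, 0, 0, 0, 0.5, -0.0337, -0.0005, 0.0283, 0, 0, 0, 0.5, -0.036, -0.001, 0.0302, 0, 0, 0, 0.5, -0.0391, -0.0015, 0.0328, 0, 0, 0, 0.5, -0.0421, -0.002, 0.0354, 0, 0, 0, 0.5, -0.046, -0.0025, 0.0386, 0, 0, 0, 0.5],
)

```text
t: 6.05
tool_pos: [0.4763, 0.0199, 0.0355]
orientation: [1.18, 2.196, -0.431]
force: [-1.1, 2.3, 0.6]
opening: 0.0465
gripper_force: 1.3
```

```bash
cat >> h.py <<'E'
def rel(fl,phi=np.radians(22)):
    s=robot.read_state();p=np.array(s["tool_pos"]);y=DY+phi;f=np.array([np.cos(y),np.sin(y)]);v=np.array([-f[1],f[0]]);r=fl-p[:2];o=p[:2]-DH
    print("t",s["t"],"tcp",p.round(4),"tcp dock",np.array([o@FX,o@FY]).round(4),"flask ahead u",(r@f).round(4),"v",(r@v).round(4),"F",np.round(s["force"],1))
E
python3 - <<'E'
from h import *
a=flask("top",[.50,-.01]);b=flask("side",[.50,-.01]);rel((a+b)/2)
E
```

```text
top flask [ 0.5016 -0.0172] n 340 res 0.0005 dock xy [-0.1443 -0.0219] button [ 0.5002 -0.0181  0.2442] 230
side flask [ 0.5006 -0.016 ] n 1163 res 0.0009 dock xy [-0.1457 -0.0226] button [ 0.4997 -0.0125  0.2438] 230
t 6.15 tcp [0.4764 0.0196 0.0356] tcp dock [-0.1855 -0.039 ] flask ahead u 0.0438 v 0.0004 F [-0.2  1.3 -0.4]
```

Call:
move_arm(
  deltas=[-0.0045, -0.0007, 0.0038, 0, 0, 0, 0.5, -0.0105, -0.0016, 0.0088, 0, 0, 0, 0.5, -0.0165, -0.0025, 0.0138, 0, 0, 0, 0.5, -0.0225, -0.0034, 0.0189, 0, 0, 0, 0.5, -0.0285, -0.0043, 0.0239, 0, 0, 0, 0.5, -0.0345, -0.0052, 0.029, 0, 0, 0, 0.5, -0.0405, -0.0061, 0.034, 0, 0, 0, 0.5, -0.0465, -0.007, 0.039, 0, 0, 0, 0.5, -0.052, -0.0079, 0.0437, 0, 0, 0, 0.5, -0.058, -0.0088, 0.0487, 0, 0, 0, 0.5, -0.0631, -0.0096, 0.053, 0, 0, 0, 0.5],
)

```text
t: 7.52
tool_pos: [0.5139, -0.0543, 0.0356]
orientation: [1.18, 2.196, -0.43]
force: [-0.7, 3.0, 0.3]
opening: 0.0464
gripper_force: 1.3
```

```bash
python3 - <<'E'
from h import *
a=flask("top",[.54,-.09],"t3");b=flask("side",[.54,-.09],"s3");rel((a+b)/2);plan([0,0,0],toolR(DY+np.radians(22),np.radians(40)))
E
```

```text
top flask [ 0.5393 -0.0916] n 266 res 0.0002 dock xy [-0.0638 -0.0002] button [ 0.5376 -0.0921  0.2445] 226
side flask [ 0.5383 -0.0905] n 1069 res 0.001 dock xy [-0.0651 -0.0009] button [ 0.5378 -0.0867  0.244 ] 193
t 7.625 tcp [ 0.5139 -0.0546  0.0357] tcp dock [-0.1052 -0.0174] flask ahead u 0.0441 v 0.0004 F [-0.3  0.4  0.3]
t 7.625 tcp [ 0.5139 -0.0546  0.0357] q [ 0.23 -0.02  2.21 -0.88  0.9   0.2 ] F [-0.3  0.4  0.3] op 0.04631362492990381
shift [ 0.2749 -0.3987 -0.1839] turn [-0.004  0.001 -0.004]
```

View pics/t3.png

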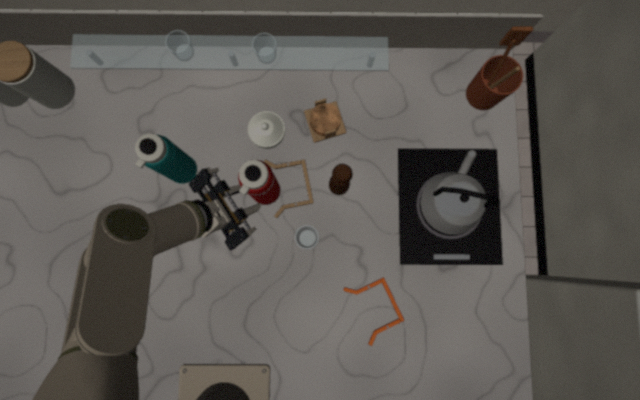

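The flask is at the dock mouth (258,175) and centred, with the gripper behind it. Next I push straight in along the dock axis.

Call:
move_arm(
  deltas=[-0.0035, -0.0019, 0.003, 0, 0, 0, 0.5, -0.0075, -0.004, 0.0063, 0, 0, 0, 0.5, -0.0114, -0.006, 0.0095, 0, 0, 0, 0.5, -0.0156, -0.0083, 0.0131, 0, 0, 0, 0.5, -0.0199, -0.0105, 0.0167, 0, 0, 0, 0.5, -0.0241, -0.0128, 0.0203, 0, 0, 0, 0.5, -0.0284, -0.015, 0.0238, 0, 0, 0, 0.5, -0.0323, -0.0171, 0.0271, 0, 0, 0, 0.5, -0.0355, -0.0188, 0.0298, 0, 0, 0, 0.5, -0.0383, -0.0203, 0.0322, 0, 0, 0, 0.5, -0.0405, -0.0214, 0.034, 0, 0, 0, 0.5],
)

```text
t: 9.0
tool_pos: [0.5251, -0.11, 0.0356]
orientation: [1.18, 2.196, -0.43]
force: [-0.8, 2.3, 0.7]
opening: 0.0465
gripper_force: 1.6
```

```bash
python3 - <<'E'
from h import *
a=flask("top",[.55,-.145]);b=flask("side",[.55,-.145]);rel((a+b)/2)
E
```

```text
top flask [ 0.5506 -0.1472] n 241 res 0.0002 dock xy [-0.0071 -0.0005] button [ 0.5497 -0.1476  0.2445] 231
side flask [ 0.5492 -0.1454] n 1002 res 0.001 dock xy [-0.009  -0.0015] button [ 0.548  -0.1414  0.244 ] 170
t 9.1 tcp [ 0.525  -0.1101  0.0356] tcp dock [-0.0486 -0.0179] flask ahead u 0.0439 v 0.0005 F [0.8 1.6 0.5]
```

Call:
move_arm(
  deltas=[-0.0011, -0.0006, 0.0009, 0, 0, 0, 0.5, -0.0021, -0.0011, 0.0018, 0, 0, 0, 0.5, -0.0032, -0.0017, 0.0027, 0, 0, 0, 0.5, -0.0043, -0.0022, 0.0036, 0, 0, 0, 0.5],
)

```text
t: 9.6
tool_pos: [0.5263, -0.1157, 0.0356]
orientation: [1.18, 2.196, -0.43]
force: [-0.9, 3.0, 0.8]
opening: 0.0463
gripper_force: 1.6
```

Call:
move_arm(
  deltas=[-0.0007, -0.0004, 0.0006, 0, 0, 0, 0.5, -0.0011, -0.0006, 0.0009, 0, 0, 0, 0.5],
)

```text
t: 9.85
tool_pos: [0.5266, -0.1173, 0.0356]
orientation: [1.18, 2.196, -0.43]
force: [-0.2, 2.5, 0.1]
opening: 0.0464
gripper_force: 1.6
```

```bash
python3 - <<'E'
from h import *
a=flask("top",[.552,-.152]);b=flask("side",[.552,-.152]);rel((a+b)/2)
E
```

```text
top flask [ 0.5521 -0.1545] n 239 res 0.0002 dock xy [ 0.0004 -0.0005] button [ 0.5507 -0.1544  0.2444] 221
side flask [ 0.5506 -0.1525] n 1000 res 0.0009 dock xy [-0.0018 -0.0016] button [ 0.5497 -0.1485  0.2436] 172
t 9.95 tcp [ 0.5266 -0.1173  0.0356] tcp dock [-0.0413 -0.0179] flask ahead u 0.0439 v 0.0004 F [ 0.2  3.2 -0.2]
```

Call:
move_arm(
  deltas=[-0.0004, -0.0002, 0.0003, 0, 0, 0, 0.5, -0.0007, -0.0004, 0.0006, 0, 0, 0, 0.5],
)

```text
t: 10.2
tool_pos: [0.5268, -0.1182, 0.0356]
orientation: [1.18, 2.196, -0.43]
force: [-0.3, 3.7, 0.1]
opening: 0.0464
gripper_force: 1.6
```

Call:
move_arm(
  deltas=[-0.0004, -0.0002, 0.0003, 0, 0, 0, 0.5, -0.0007, -0.0004, 0.0006, 0, 0, 0, 0.5],
)

```text
t: 10.45
tool_pos: [0.527, -0.119, 0.0355]
orientation: [1.18, 2.196, -0.43]
force: [-2.2, 5.3, 1.6]
opening: 0.0464
gripper_force: 2.7
```

Call:
move_arm(
  deltas=[-0.0004, -0.0002, 0.0003, 0, 0, 0, 0.5, -0.0007, -0.0004, 0.0006, 0, 0, 0, 0.5],
)

```text
t: 10.7
tool_pos: [0.5272, -0.1195, 0.0354]
orientation: [1.18, 2.196, -0.429]
force: [-2.8, 11.4, 3.3]
opening: 0.0464
gripper_force: 5.1
```

The force rises to 12 N, so the flask is against the back rim. I'll back off, then rise.

Call:
move_arm(
  deltas=[0.003, 0, -0.0026, 0, 0, 0, 0.5, 0.0115, 0, -0.0096, 0, 0, 0, 0.5, 0.025, 0, -0.021, 0, 0, 0, 0.5, 0.046, 0, -0.0386, 0, 0, 0, 0.5, 0.046, 0, -0.0386, 0, 0, 0, 0.5, 0.014, 0, -0.077, 0, 0, 0, 0.5, -0.018, 0, -0.115, 0, 0, 0, 0.5, -0.05, 0, -0.153, 0, 0, 0, 0.3, -0.082, 0, -0.192, 0, 0, 0, 0, -0.114, 0, -0.23, 0, 0, 0, 0, -0.15, 0, -0.27, 0, 0, 0, 0, -0.15, 0, -0.27, 0, 0, 0, 0],
)

```text
t: 12.2
tool_pos: [0.4968, -0.0715, 0.3453]
orientation: [1.181, 2.188, -0.424]
force: [-0.0, 0.6, -1.0]
opening: 0.0023
gripper_force: 0.0
```

```bash
python3 - <<'E'
from h import *
a=flask("top",[.552,-.154],"t4");b=flask("side",[.552,-.154],"s4");p=(a+b)/2
plan([*p,.30],toolR(DY+np.radians(22),0))
top=cv2.imread("pics/t4.png")[120:230,220:370];sd=cv2.imread("pics/s4.png")[190:320,200:370]
cv2.imwrite("pics/c4.png",np.hstack([cv2.resize(top,(400,300)),cv2.resize(sd,(390,300))]))
E
```

```text
top flask [ 0.5524 -0.156 ] n 241 res 0.0002 dock xy [ 0.002  -0.0005] button [ 0.5509 -0.1564  0.2446] 221
side flask [ 0.551 -0.154] n 1252 res 0.0009 dock xy [-0.0003 -0.0015] button [ 0.5398 -0.1549  0.2442] 42
t 12.3 tcp [ 0.4951 -0.0714  0.3393] q [ 0.2  -0.49  1.99 -0.65  1.38 -0.34] F [-0.4 -0.3  0.2] op -0.00012536113040152025
shift [-0.052   0.0011  0.0951] turn [-0.002  0.699 -0.006]
```

View pics/c4.png

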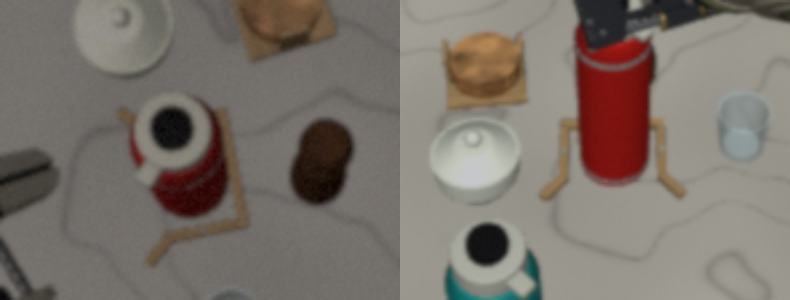

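The flask stands upright in the bay against the back rim, midway between the sides. Next, the tool goes over the button.

Call:
move_arm(
  deltas=[-0.01, 0, 0.0, 0, 0.14, 0, 0, -0.025, 0, 0.02, 0, 0.28, 0, 0, -0.04, 0.001, 0.04, 0, 0.42, 0, 0, -0.055, 0.001, 0.06, 0, 0.56, 0, 0, -0.052, 0.001, 0.08, 0, 0.699, 0, 0, -0.052, 0.001, 0.095, 0, 0.699, -0.006, 0, -0.052, 0.001, 0.095, 0, 0.699, -0.006, 0],
)

```text
t: 13.18
tool_pos: [0.5504, -0.1548, 0.2965]
orientation: [-1.479, -2.766, 0.007]
force: [-1.2, 0.8, 0.4]
opening: 0.0006
gripper_force: 0.0
```

```bash
python3 - <<'E'
from h import *
plan([.5517,-.155,.264],toolR(DY+np.radians(22),0))
E
```

```text
t 13.175 tcp [ 0.5504 -0.1548  0.2965] q [-0.36  0.04  1.46 -0.    1.64 -0.95] F [-1.2  0.8  0.4] op 0.0005700949979092805
shift [-0.001   0.0011  0.0325] turn [-0.006 -0.002 -0.001]
```

Call:
move_arm(
  deltas=[-0.001, 0.001, 0.015, 0, 0, 0, 0, -0.001, 0.001, 0.028, 0, 0, 0, 0, -0.001, 0.001, 0.034, 0, 0, 0, 0, -0.001, 0.001, 0.036, 0, 0, 0, 0, -0.001, 0.001, 0.038, 0, 0, 0, 0, -0.001, 0.001, 0.04, 0, 0, 0, 0],
)

```text
t: 13.92
tool_pos: [0.5529, -0.1551, 0.2599]
orientation: [-1.479, -2.77, 0.003]
force: [-0.1, 0.1, 0.6]
opening: 0.0003
gripper_force: 0.0
```

Call:
move_arm(
  deltas=[0, 0, 0.001, 0, 0, 0, 0, 0, 0, 0.002, 0, 0, 0, 0, 0, 0, 0.003, 0, 0, 0, 0, 0, 0, 0.004, 0, 0, 0, 0],
)

```text
t: 14.42
tool_pos: [0.5528, -0.1551, 0.256]
orientation: [-1.479, -2.77, 0.003]
force: [0.1, -0.0, 2.3]
opening: 0.0002
gripper_force: 1.4
```

Contact has begun: the force is about 2–3 N, which matches the button's friction.

Call:
move_arm(
  deltas=[0, 0, 0.001, 0, 0, 0, 0, 0, 0, 0.002, 0, 0, 0, 0, 0, 0, 0.003, 0, 0, 0, 0, 0, 0, 0.004, 0, 0, 0, 0],
)

```text
t: 14.92
tool_pos: [0.5527, -0.1551, 0.2515]
orientation: [-1.479, -2.77, 0.003]
force: [-0.8, -0.3, 3.0]
opening: 0.0005
gripper_force: 1.4
```

Call:
move_arm(
  deltas=[0, 0, 0.0007, 0, 0, 0, 0, 0, 0, 0.0013, 0, 0, 0, 0],
)

```text
t: 15.18
tool_pos: [0.5528, -0.1551, 0.2503]
orientation: [-1.479, -2.77, 0.003]
force: [0.7, -0.3, 6.6]
opening: 0.0005
gripper_force: 3.1
```

Call:
move_arm(
  deltas=[0, 0, 0.0005, 0, 0, 0, 0, 0, 0, 0.0008, 0, 0, 0, 0],
)

```text
t: 15.42
tool_pos: [0.5529, -0.1551, 0.2503]
orientation: [-1.479, -2.771, 0.003]
force: [-2.4, 0.6, 8.1]
opening: 0.0003
gripper_force: 4.0
```

Call:
move_arm(
  deltas=[0, 0, 0.0007, 0, 0, 0, 0, 0, 0, 0.0012, 0, 0, 0, 0],
)

```text
t: 15.68
tool_pos: [0.5534, -0.1553, 0.2503]
orientation: [1.479, 2.77, -0.003]
force: [-2.0, 0.9, 13.6]
opening: 0.0007
gripper_force: 6.8
```

Call:
move_arm(
  deltas=[0, 0, -0.002, 0, 0, 0, 0, 0, 0, -0.006, 0, 0, 0, 0, 0, 0, -0.02, 0, 0, 0, 0, 0, 0, -0.06, 0, 0, 0, 0, 0.05, 0, -0.1, 0, 0, 0, 0, 0.1, 0, -0.1, 0, 0, 0, 0, 0.15, 0, -0.1, 0, 0, 0, 0, 0.15, 0, -0.1, 0, 0, 0, 0],
)

```text
t: 16.68
tool_pos: [0.4685, -0.0281, 0.35]
orientation: [1.475, 2.774, -0.001]
force: [0.5, -0.3, -0.1]
opening: 0.0007
gripper_force: 0.0
```

```bash
python3 - <<'E'
from h import *
a=flask("top",[.552,-.155],"t5");b=flask("side",[.552,-.155],"s5");print(robot.read_state()["tool_pos"])
top=cv2.imread("pics/t5.png")[90:260,120:370];sd=cv2.imread("pics/s5.png")[150:390,200:400]
cv2.imwrite("pics/c5.png",np.hstack([cv2.resize(top,(470,320)),cv2.resize(sd,(267,320))]))
E
```

```text
top flask [ 0.5524 -0.156 ] n 238 res 0.0002 dock xy [ 0.0019 -0.0005] button [ 0.5516 -0.1559  0.2388] 200
side flask [ 0.551 -0.154] n 1251 res 0.0009 dock xy [-0.0003 -0.0015] button [ 0.5471 -0.1512  0.2385] 95
[ 0.4696417  -0.03018471  0.34921105]
```

View pics/c5.png

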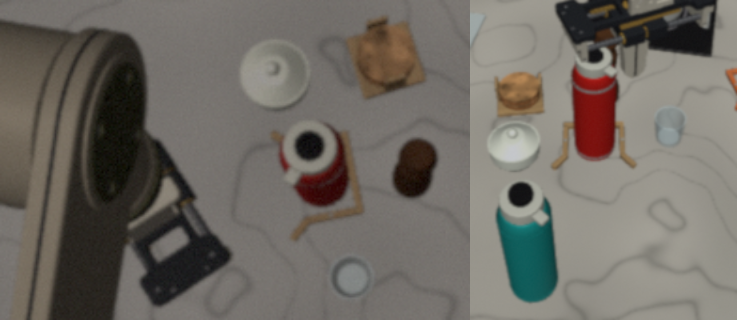

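The flask stands at home, its button is down (top at 0.239 m), the bystanders haven't moved and the arm is clear.

```bash
python3 -c "
from plant import robot
print(robot.close_job())"
```

```text
the job is handed in; nothing more can be done
None
```

The red flask stands upright against the bamboo dock's back rim with its lid button pressed fully down, the other things on the counter look undisturbed, and I handed the job in at about 17 s (no verdict was returned).

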